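# Fit the holder that matches the open bay of a photometer sample stage

## Robot

A 7-joint arm with a two-finger parallel gripper is mounted at the origin on the work surface. World frame = base frame: x ahead of the robot, y to its left, z up, the work surface at z = 0. Lengths are in m, angles in rad, forces in N, time in s.
With the tool pointing down it reaches from about 0.4 to 0.875 m from the base axis. Payload 6.5 kg.
Tool frame: the origin (TCP) lies midway between the tips of the shut fingers; the grasp point (between the pads) lies 19 mm behind it; z points along the fingers, y is the direction in which the jaws open and shut (so a half turn about z gives the same grasp; the last joint's range is limited). The gripper opens to 88 mm and grips with 3 to 60 N. Pads are 18 mm wide; open, the fingers measure 123 mm over their backs; the gripper's body (75 mm by 187 mm) begins 45 mm behind the grasp point.
Start: joints at [1.1, 0.536, -0.004, 1.538, 0.003, 1.067, -0.071], TCP at [0.256, -0.597, 0.239] pointing down, gripper open.
Joint ranges: [-2.7, 2.7], [-0.37, 2.16], [-1.27, 1.26], [0.24, 2.4], [-1.31, 4.45], [0.19, 1.91], [-2.76, 2.76]. Speed limits (rad/s): [2.39, 2.39, 3.14, 3.14, 3.14, 3.14, 3.14].

## Interface

Orientations are given as a unit quaternion [w, x, y, z].
In Python, from cell import bot gives the robot as it stands.
- The arm moves only by the shell command python3 -m crank 'ROWS' [FORCE]. ROWS is JSON, a list of rows, each a list of 7 numbers: the shift along the tool's x, y, z in units of 30 mm (1.0 is 30 mm), then the turn, a rotation vector about the tool's x, y, z in units of 6 degrees (1.0 is 6 degrees), then the opening, from -1 (shut) to 1 (fully open), so that 0 is half open. A call has exactly 8 rows; each row shifts and turns the commanded pose from where the row before left it, along the tool's axes as they then stand; what a row does not reach is not made up. A row lasts 1/10 s, in which the tool goes at most 50 mm and 8.59 degrees, less where a joint would pass 70% of its speed; a pose out of reach is approached as far as the arm can. A call is refused whole if a number of a shift passes 1 or a number of a turn 1, either way. A call with a gripper value outside its range is refused whole. The fingers move at their own pace and stop on an object; FORCE is the grip in N (left out, the last holds). Time passes only in rows, so rows that do not move let the fingers close, or fill a call up. It gives the time, the measured TCP pose, the force and the opening at its end, in the units of the state.
- bot.state(): the state, without advancing time (a new reading comes with each control period).
- bot.capture(name): name is "scene" or "top"; returns a dict with "img" (400x640x3 uint8, red, green, blue), "depth" (400x640 float32, m along the optical axis (not along the pixel's ray), 0 where there is no reading), "fovy" (degrees; the focal length in pixels is half the picture's height over the tangent of half this angle, whatever the lens; pixels are square), "cx", "cy" (the principal point, pixels), "distortion" ([k1, k2, p1, p2, k3] as OpenCV has them; the pictures are not rectified), "rvec" (rotation vector, rad) and "tvec" (3), from world to camera coordinates, as OpenCV has them. Camera axes: x right, y down, z forward; pixel columns grow to the right and rows downward; lengths in m; the calibration is good to about 2 mm. A picture is of the moment at which its call begins.
- bot.job_done(): hands the job in, once; it reports no verdict.
The state is a dict: "clock": time; "qpos": joint angles; "qvel": joint speeds; "joint_torque": joint torques, N m; "eef_pos": TCP position; "tool_rot": TCP orientation; "contact_force": force on the tool from outside, world axes, zero at the start; "torque": the same for the moment, N m; "width": finger opening in m.
Only numpy, scipy, OpenCV 4.12 (cv2) and the standard library are available. Lean on these libraries where they do the work, as an engineer would, in place of code of your own. Each camera call takes 0.05 s, during which the arm holds its last target. There are 200 camera calls.

## Task

On the photometer's grey sample stage, a screwed-down aluminium plate blanks off one of the two bays; the other bay is open. Pick up the holder that belongs in the open bay (the long cell holder if the oblong bay is open, the flanged round tube holder if the round bay is open), set it upright and flat on the floor of that bay without dropping it, and let go. Leave the other holder where it stands.

Things in the scene. Friction and masses are not known exactly. Their poses are not given: they have to be found in the camera images.
- stage: Fixed grey slab 140 (x) x 260 (y) x 25 mm. Origin: centre of its underside, z up. Two bays 9 mm deep in its top, floors 16 mm above its underside: oblong, 110 (x) x 56 (y) mm, at x 0, y +62 mm; round, 80 mm across, at x 0, y -62 mm. Over each bay is screwed a 3 mm aluminium trim plate 134 x 118 mm: one blank, one with a 114 (x) x 84 (y) mm window (its top 12 mm above the bay floor).
- blank_center (a point): Centre of the top face of the blank trim plate (134 x 118 x 3 mm, fixed), 28 mm above the stage's underside. It is over the centre of the oblong bay or of the round bay: that bay is closed, the other one is open. Axes as the stage's.
- cell_holder_center (a point): Centre of the loose cell holder, half-way up, 35 mm above its underside: aluminium block 90 (x) x 36 (y) x 70 (z) mm with four small square openings in a row in its top, about 0.35 kg, upright on the bench, any yaw up to 35 degrees. x is its long axis, z up. Grip it across its 36 mm width. It fits the oblong bay, long axis along the stage's x, 10 mm free all round.
- tube_holder_center (a point): Centre of the loose tube holder, on its axis, 35 mm above its underside: aluminium, a round foot 60 mm across and 10 mm high with a round stem 34 mm across up to 70 mm, a round opening in its top; about 0.3 kg, upright on the bench, z up. Grip the stem. It fits the round bay, 10 mm free all round. (The 40 x 50 mm lens barrel with a black band and no foot is not it.)
Mind the look-alikes: they are no part of the job. Leave any blue look-alike of the part that bears tube_holder_center alone.

How it is judged:
By the outcome, as a careful person would: the job done as asked, in the order asked, and still so for the second after the job is handed in, with the robot touching nothing.
It also fails if it takes over 40 s, if anything falls off the work surface, if the arm or the gripper's body presses on something with over 40 N, if the wrist force passes 120 N, or if a joint passes its speed limit or range.

## Working session

There is one attempt and no reset: what is moved stays moved. The work goes in short steps, Python scripts to look and compute and a shell command to move; the robot and the scene stay as the last step left them, time stands still between calls to the robot, and variables do not carry over. Pictures are saved under pics/ and viewed, about 8 in all and at most 12, crops included, and the job is handed in when it is done.

```bash
mkdir -p pics
cat > h.py <<'E'
import numpy as np, cv2, pickle
from cell import bot
def cap(n):
    c=bot.capture(n); h,w=c["img"].shape[:2]; f=h/2/np.tan(np.radians(c["fovy"])/2)
    c["K"]=np.array([[f,0,c["cx"]],[0,f,c["cy"]],[0,0,1]]); c["R"]=cv2.Rodrigues(np.array(c["rvec"],float))[0]
    c["D"]=np.array(c["distortion"],float); c["t"]=np.array(c["tvec"],float).ravel(); return c
def und(c,uv): return cv2.undistortPoints(np.array(uv,float).reshape(-1,1,2),c["K"],c["D"])[:,0]
def onz(c,uv,z):
    d=np.c_[und(c,uv),np.ones(len(np.reshape(uv,(-1,2))))]@c["R"]; o=-c["R"].T@c["t"]
    return o+d*((z-o[2])/d[:,2])[:,None]
def cloud(c):
    h,w=c["depth"].shape; u,v=np.meshgrid(np.arange(w),np.arange(h)); 
    n=und(c,np.c_[u.ravel(),v.ravel()]); d=c["depth"].ravel()[:,None]
    return ((np.c_[n,np.ones(len(n))]*d-c["t"])@c["R"]).reshape(h,w,3)
def save(c,name,box=None,s=1):
    i=c["img"][...,::-1]
    if box: i=i[box[1]:box[3],box[0]:box[2]]
    cv2.imwrite("pics/"+name,cv2.resize(i,None,fx=s,fy=s,interpolation=cv2.INTER_CUBIC))
E
python3 - <<'E'
from h import *
for n in("scene","top"):
    c=cap(n); pickle.dump(c,open(n+".pkl","wb")); save(c,n+"0.png"); print(n,-c["R"].T@c["t"],c["R"][2],c["D"])
s=bot.state(); print(s)
E
```

```text
scene [1.16423247 0.22675491 0.80356713] [-0.66308585 -0.15092564 -0.73317025] [0.00849438 0.         0.         0.         0.        ]
top [0.4147146  0.0917011  1.03838427] [ 0.05455078 -0.02739354 -0.99813516] [-0.12476425  0.          0.          0.          0.        ]
{'clock': 0.1, 'qpos': array([ 1.09976547,  0.53711262, -0.00443647,  1.5387166 ,  0.00262737,
        1.06729185, -0.07119171]), 'qvel': array([-0.00115659, -0.00078018, -0.00250221, -0.00133291, -0.0014977 ,
        0.00174752,  0.00151962]), 'joint_torque': array([ 2.33811355e-03, -5.72074485e+01,  9.93467532e-01, -2.52228713e+01,
       -5.62333048e-02,  1.34539045e-02,  3.27652810e-05]), 'eef_pos': array([ 0.25578507, -0.596984  ,  0.23793483]), 'tool_rot': array([-7.29024062e-04,  9.79574391e-01,  2.01080663e-01, -2.19915577e-04]), 'contact_force': array([-0.1405221 , -0.61656192,  0.06769431]), 'torque': array([ 0.02062674,  0.01582112, -0.03084723]), 'width': 0.08829164483590476}
```

View pics/scene0.png

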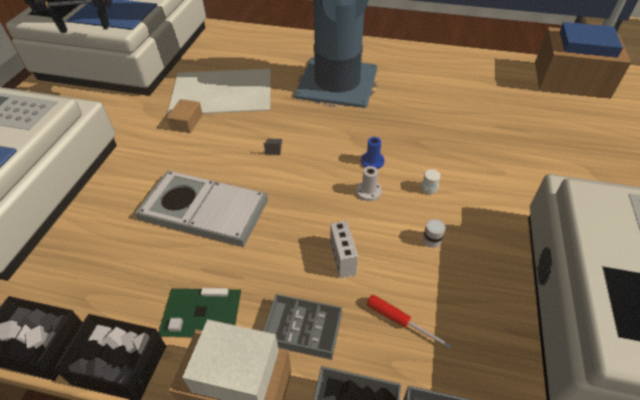

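View pics/top0.png

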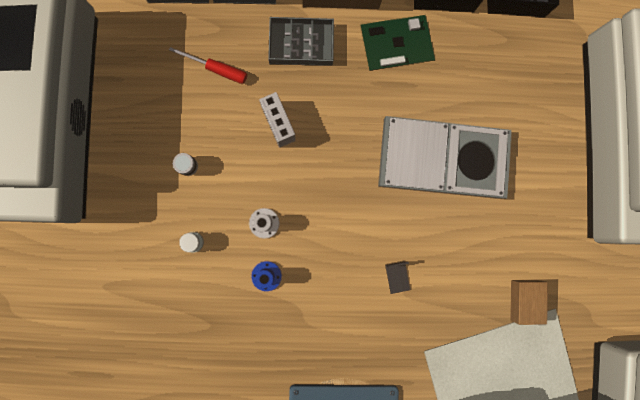

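The scene view shows the blank plate at (230,210), the round bay open at (180,197) and the aluminium flanged holder at (370,183), with its blue twin at (373,153). In the top view the holder is at (264,223), the round bay at (476,160) and the blank plate at (415,155). So the tube holder goes in the round bay.

Run:
```python
from h import *
c=pickle.load(open("top.pkl","rb")); P=cloud(c); im=c["img"].astype(int); V,U=np.mgrid[:400,:640]
def reg(b): return (U>=b[0])&(U<b[2])&(V>=b[1])&(V<b[3])
# tube
m=reg((235,195,295,250)); 
for lo,hi in((.062,.08),(.004,.018)):
    q=P[m&(P[...,2]>lo)&(P[...,2]<hi)]; 
    if len(q)>4: print("tube",lo,len(q),np.median(q[:,2]),cv2.minEnclosingCircle(q[:,:2].astype(np.float32)),(q.max(0)+q.min(0))/2,np.ptp(q,axis=0))
# blue
m=reg((235,255,295,300)); q=P[m&(P[...,2]>.004)]; print("blue",(q.max(0)+q.min(0))/2,np.ptp(q,axis=0))
# stage
m=(reg((365,100,525,210))&(P[...,2]>.018)&(P[...,2]<.04)).astype(np.uint8)
k=max(cv2.findContours(m,0,2)[0],key=cv2.contourArea); k=k[:,0]
X=onz(c,k,.026)[:,:2]; r=cv2.minAreaRect(X.astype(np.float32)); print("stage",r)
print("z blank",np.median(P[reg((395,130,435,180)),2]),"z bay",np.median(P[reg((470,152,484,168)),2]))
# bay disc
d=(reg((450,130,508,190))&(im.sum(2)<150)).astype(np.uint8)
k=max(cv2.findContours(d,0,2)[0],key=cv2.contourArea)[:,0]; X=onz(c,k,.025); print("bay",cv2.fitEllipse(X[:,:2].astype(np.float32)))
# screw corners / top hole of tube
save(c,"t1.png",(230,190,300,300),5)
s=pickle.load(open("scene.pkl","rb")); Q=cloud(s)
v,u=np.mgrid[:400,:640]; m=(u>350)&(u<388)&(v>162)&(v<202)&(Q[...,2]>.06)&(Q[...,2]<.08); q=Q[m]; print("scene tube",(q.max(0)+q.min(0))/2,np.ptp(q,axis=0))
q=Q[(u>165)&(u<195)&(v>185)&(v<210)]; print("scene bay z",np.median(q[:,2]))
from scipy.spatial.transform import Rotation as R
w,x,y,z=bot.state()["tool_rot"]; print(R.from_quat([x,y,z,w]).as_matrix().round(3))
```

```text
tube 0.062 242 0.06979131694125815 ((0.4294584393501282, 0.164066344499588), 0.01661846973001957) [0.42940131 0.16417461 0.06965785] [0.03187161 0.03187991 0.01249502]
tube 0.004 465 0.009774978846555562 ((0.43232524394989014, 0.15633627772331238), 0.06842426210641861) [0.43173129 0.16198112 0.00931838] [0.10707658 0.11349979 0.01063174]
blue [0.34690774 0.15123487 0.5212052 ] [0.13561374 0.11906755 1.03435815]
stage ((0.5679987668991089, -0.19722679257392883), (0.26273834705352783, 0.14233234524726868), 85.81304168701172)
z blank 0.028258087315535415 z bay 0.016926054660588698
bay ((0.5630370378494263, -0.25753509998321533), (0.07298079878091812, 0.07621052861213684), 109.92159271240234)
scene tube [0.430353   0.16531822 0.06751158] [0.03336056 0.03296606 0.01416581]
scene bay z 0.01714650772960029
[[ 0.919  0.394 -0.001]
 [ 0.394 -0.919  0.001]
 [-0.    -0.002 -1.   ]]
```

View pics/t1.png

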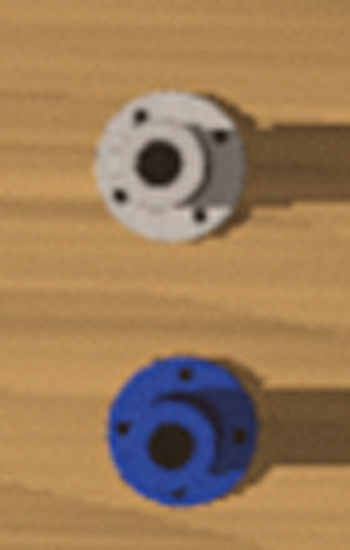

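```bash
python3 - <<'E'
from h import *
for n in("scene","top"):
    P=cloud(pickle.load(open(n+".pkl","rb"))); x,y,z=P[...,0],P[...,1],P[...,2]
    for b in((.1,.5,-.75,-.5),(.2,.6,-.5,-.3),(.3,.65,-.3,.3),(.28,.38,.1,.22)):
        m=(x>b[0])&(x<b[1])&(y>b[2])&(y<b[3])&(z<.6)
        if n=="top" or 1: print(n,b,m.sum(),z[m].max() if m.any() else 0)
E
python3 -m crank '[[1,-0.76,0,0,0,0,1],[1,-0.76,0,0,0,0,1],[1,-0.76,0,0,0,0,1],[0,0,0,0,0,0,1],[0,0,0,0,0,0,1],[0,0,0,0,0,0,1],[0,0,0,0,0,0,1],[0,0,0,0,0,0,1]]' 30
```

```text
scene (0.1, 0.5, -0.75, -0.5) 11614 0.3351426925825749
scene (0.2, 0.6, -0.5, -0.3) 9416 0.1384568773968662
scene (0.3, 0.65, -0.3, 0.3) 28477 0.07469693325284835
scene (0.28, 0.38, 0.1, 0.22) 1320 0.07469693325284835
top (0.1, 0.5, -0.75, -0.5) 11532 0.1817869053202022
top (0.2, 0.6, -0.5, -0.3) 17507 0.13823432184084303
top (0.3, 0.65, -0.3, 0.3) 51268 0.07590536037349008
top (0.28, 0.38, 0.1, 0.22) 3009 0.0748237513249061
clock: 0.9
eef_pos: [0.3109, -0.5, 0.2385]
tool_rot: [0.0, 0.98, 0.2, -0.0]
contact_force: [0.3, -0.8, -0.4]
width: 0.0883
```

```bash
python3 -m crank '[[1,-0.76,0,0,0,0,1],[1,-0.76,0,0,0,0,1],[1,-0.76,0,0,0,0,1],[1,-0.76,0,0,0,0,1],[1,-0.76,0,0,0,0,1],[1,-0.76,0,0,0,0,1],[1,-0.76,0,0,0,0,1],[1,-0.76,0,0,0,0,1]]'
python3 -m crank '[[1,-0.76,0,0,0,0,1],[0.27,-1,0,0,0,0,1],[0.27,-1,0,0,0,0,1],[0.27,-1,0,0,0,0,1],[0.27,-1,0,0,0,0,1],[0.27,-1,0,0,0,0,1],[0.27,-1,0,0,0,0,1],[0.27,-1,0,0,0,0,1]]'
python3 -m crank '[[0.27,-1,0,0,0,0,1],[0.27,-1,0,0,0,0,1],[0.27,-1,0,0,0,0,1],[0.27,-1,0,0,0,0,1],[0,0,0,0,0,0,1],[0,0,0,0,0,0,1],[0,0,0,0,0,0,1],[0,0,0,0,0,0,1]]'
```

```text
clock: 1.7
eef_pos: [0.4611, -0.2362, 0.2388]
tool_rot: [0.0, 0.98, 0.201, 0.0]
contact_force: [-0.6, -0.4, -0.7]
width: 0.0882
clock: 2.5
eef_pos: [0.4485, 0.0119, 0.2388]
tool_rot: [0.0, 0.98, 0.2, 0.0]
contact_force: [0.3, -0.6, -0.3]
width: 0.0881
clock: 3.3
eef_pos: [0.4314, 0.1329, 0.2386]
tool_rot: [0.0, 0.98, 0.2, -0.0]
contact_force: [-0.4, 0.2, -0.0]
width: 0.088
```

```bash
python3 -m crank '[[0.37,-0.99,0,0,0,0,1],[0,0,1,0,0,0,1],[0,0,1,0,0,0,1],[0,0,1,0,0,0,1],[0,0,0.9,0,0,0,1],[0,0,0,0,0,0,1],[0,0,0,0,0,0,1],[0,0,0,0,0,0,1]]'
python3 - <<'E'
from h import *
c=cap("scene"); save(c,"s1.png",(300,100,450,220),5); Q=cloud(c)
v,u=np.mgrid[:400,:640]; m=(u>350)&(u<388)&(v>162)&(v<202)&(Q[...,2]>.06)&(Q[...,2]<.08); q=Q[m]; print(len(q),(q.max(0)+q.min(0))/2,np.ptp(q,axis=0))
print(bot.state()["eef_pos"])
E
```

```text
clock: 4.1
eef_pos: [0.4306, 0.166, 0.123]
tool_rot: [-0.0, 0.98, 0.201, 0.001]
contact_force: [-0.8, -0.2, -0.1]
width: 0.0884
166 [0.43019527 0.16541011 0.06731931] [0.03587618 0.03292815 0.01438651]
[0.43070219 0.16610994 0.1231248 ]
```

View pics/s1.png

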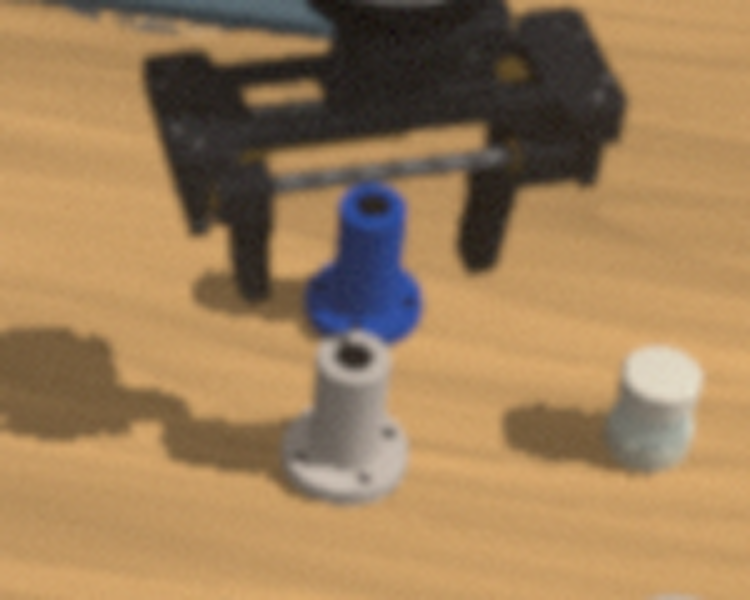

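The holder is still upright at about (355,345), with the open fingers above and to either side of it. That fits the measured centre within 1–2 mm. I'll descend and grip.

```bash
python3 -m crank '[[0,0,0.7,0,0,0,1],[0,0,0.7,0,0,0,1],[0,0,0.7,0,0,0,1],[0,0,0.6,0,0,0,1],[0,0,0.35,0,0,0,1],[0,0,0,0,0,0,1],[0,0,0,0,0,0,0.2],[0,0,0,0,0,0,0.0]]' 30
python3 -m crank '[[0,0,0,0,0,0,-0.2],[0,0,0,0,0,0,-0.3],[0,0,0,0,0,0,-0.5],[0,0,0,0,0,0,-0.5],[0,0,0,0,0,0,-0.5],[0,0,0,0,0,0,-0.5],[0,0,0,0,0,0,-0.5],[0,0,0,0,0,0,-0.5]]' 30
```

```text
clock: 4.95
eef_pos: [0.4303, 0.1662, 0.0312]
tool_rot: [-0.0, 0.98, 0.201, 0.001]
contact_force: [-0.5, -0.6, 0.5]
width: 0.0741
clock: 5.75
eef_pos: [0.4295, 0.1658, 0.0302]
tool_rot: [0.0, 0.98, 0.201, -0.0]
contact_force: [0.3, -0.8, 1.4]
width: 0.0328
```

```bash
python3 -m crank '[[0,0,-0.3,0,0,0,-0.6],[0,0,-0.6,0,0,0,-0.6],[0,0,-0.7,0,0,0,-0.6],[0,0,-0.7,0,0,0,-0.6],[0,0,-0.7,0,0,0,-0.6],[0,0,-0.5,0,0,0,-0.6],[0,0,0,0,0,0,-0.6],[0,0,0,0,0,0,-0.6]]' 40
python3 - <<'E'
from h import *
c=cap("scene"); save(c,"s2.png",(280,70,450,220),4.5); c=pickle.load(open("top.pkl","rb"))
s=bot.state(); print(s["eef_pos"],s["width"],s["contact_force"])
# bay: cross-check with depth floor and stage rect
P=cloud(c);V,U=np.mgrid[:400,:640]
m=((U>440)&(U<512)&(V>120)&(V<200)&(P[...,2]<.021)&(P[...,2]>.012)).astype(np.uint8)
k=max(cv2.findContours(m,0,2)[0],key=cv2.contourArea); q=P[V[m>0],U[m>0]] if 0 else None
print(cv2.contourArea(k)); k=k[:,0]; print("floor",cv2.minEnclosingCircle(onz(c,k,.016)[:,:2].astype(np.float32)),cv2.fitEllipse(onz(c,k,.016)[:,:2].astype(np.float32)))
a=np.radians(-4.19)
for s in(1,-1):
  for sg in(1,-1): print(np.array([.568,-.1972])+s*.062*np.array([np.sin(sg*a),np.cos(a)]))
E
```

```text
clock: 6.55
eef_pos: [0.4294, 0.1657, 0.1351]
tool_rot: [0.0, 0.98, 0.201, 0.0]
contact_force: [0.1, -0.1, -2.6]
width: 0.0331
[0.42898429 0.16556483 0.13463703] 0.03292671686883459 [ 0.57376169 -0.78545679 -1.9743443 ]
1090.5
floor ((0.5647032260894775, -0.2618071138858795), 0.0405457429587841) ((0.564698338508606, -0.26169484853744507), (0.07622324675321579, 0.07875163108110428), 113.68377685546875)
[ 0.56347002 -0.13536571]
[ 0.57252998 -0.13536571]
[ 0.57252998 -0.25903429]
[ 0.56347002 -0.25903429]
```

View pics/s2.png

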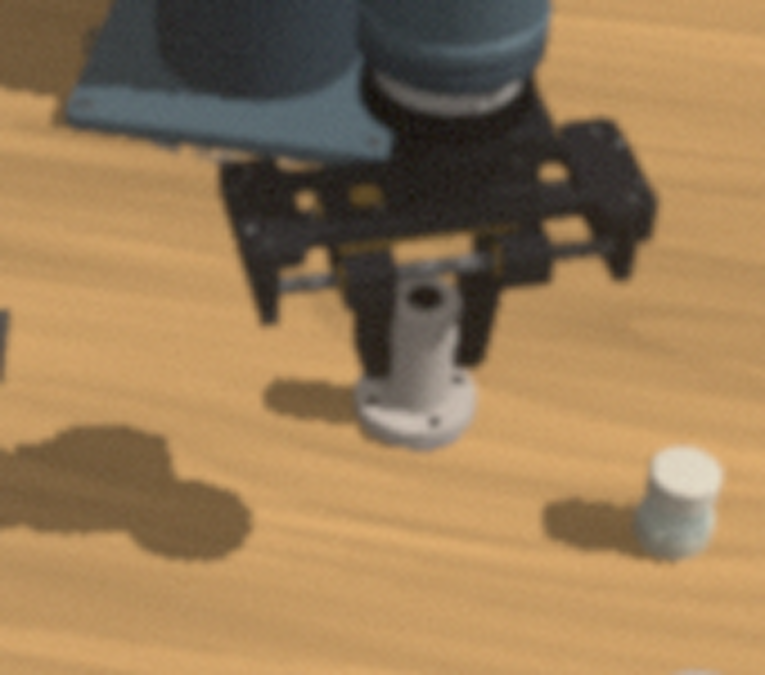

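The holder is gripped and upright, with its foot clear of the bench, at about (420,400) in the crop. I'll carry it over the bay, taking the centre as (0.564, -0.260).

```bash
python3 -m crank '[[0,0.3,0,0,0,0,-0.6],[-0.08,0.6,0,0,0,0,-0.6],[-0.09,0.9,0,0,0,0,-0.6],[-0.09,0.9,0,0,0,0,-0.6],[-0.09,0.9,0,0,0,0,-0.6],[-0.09,0.9,0,0,0,0,-0.6],[-0.09,0.9,0,0,0,0,-0.6],[-0.09,0.9,0,0,0,0,-0.6]]'
python3 -m crank '[[-0.09,0.9,0,0,0,0,-0.6],[-0.09,0.9,0,0,0,0,-0.6],[-0.09,0.9,0,0,0,0,-0.6],[-0.09,0.9,0,0,0,0,-0.6],[-0.09,0.9,0,0,0,0,-0.6],[-0.09,0.9,0,0,0,0,-0.6],[-0.09,0.9,0,0,0,0,-0.6],[-0.09,0.9,0,0,0,0,-0.6]]'
python3 -m crank '[[-0.1,0.7,0,0,0,0,-0.6],[0,0.4,0,0,0,0,-0.6],[0,0.2,0,0,0,0,-0.6],[0,0,0,0,0,0,-0.6],[0,0,0,0,0,0,-0.6],[0,0,0,0,0,0,-0.6],[0,0,0,0,0,0,-0.6],[0,0,0,0,0,0,-0.6]]'
```

```text
clock: 7.4
eef_pos: [0.4865, -0.0171, 0.1343]
tool_rot: [-0.0, 0.98, 0.201, -0.001]
contact_force: [-0.0, 0.4, -2.1]
width: 0.0329
clock: 8.2
eef_pos: [0.5513, -0.2239, 0.1339]
tool_rot: [-0.0, 0.98, 0.201, -0.001]
contact_force: [-0.1, -0.4, -3.3]
width: 0.033
clock: 9.0
eef_pos: [0.5647, -0.2587, 0.1353]
tool_rot: [-0.0, 0.98, 0.201, 0.0]
contact_force: [-0.7, 0.5, -2.8]
width: 0.0328
```

```bash
python3 -m crank '[[0,0.03,0.4,0,0,0,-0.6],[0,0,0.5,0,0,0,-0.6],[0,0,0.5,0,0,0,-0.6],[0,0,0.4,0,0,0,-0.6],[0,0,0.3,0,0,0,-0.6],[0,0,0,0,0,0,-0.6],[0,0,0,0,0,0,-0.6],[0,0,0,0,0,0,-0.6]]'
python3 - <<'E'
from h import *
c=cap("scene"); save(c,"s3.png",(110,120,290,250),4.3)
s=bot.state(); print(s["eef_pos"],s["width"],s["contact_force"])
p=[cv2.projectPoints(np.array([[.5642+r*np.cos(a),-.26+r*np.sin(a),z] for a in np.linspace(0,6.28,40)]),np.array(c["rvec"],float),c["t"],c["K"],c["D"])[0][:,0] for r,z in((.04,.025),)]
print((p[0].min(0)-[110,120])*4.3,(p[0].max(0)-[110,120])*4.3)
E
```

```text
clock: 9.8
eef_pos: [0.5656, -0.2602, 0.0728]
tool_rot: [0.0, 0.98, 0.201, 0.001]
contact_force: [-0.1, -0.7, -1.5]
width: 0.0332
[ 0.56566231 -0.26027967  0.07294316] 0.03322957069276526 [ 0.21543252  0.60173453 -2.66207117]
[207.71951792 275.37592872] [361.24529518 387.31168846]
```

View pics/s3.png

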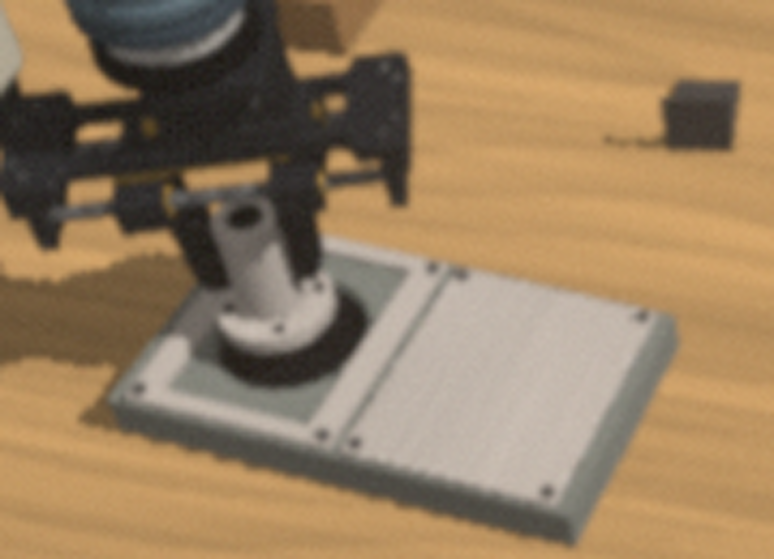

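The foot at about (275,315) hovers over the bay ellipse, whose visible edge runs to x≈368, y≈388. That is about 2 mm off the prediction, well inside the 10 mm of free space. I'll nudge and lower.

```bash
python3 -m crank '[[-0.02,-0.07,0,0,0,0,-0.6],[0,0,0.2,0,0,0,-0.6],[0,0,0.2,0,0,0,-0.6],[0,0,0.2,0,0,0,-0.6],[0,0,0.15,0,0,0,-0.6],[0,0,0.04,0,0,0,-0.6],[0,0,0,0,0,0,-0.6],[0,0,0,0,0,0,-0.6]]'
python3 -m crank '[[0,0,0.03,0,0,0,-0.6],[0,0,0.03,0,0,0,-0.6],[0,0,0.02,0,0,0,-0.6],[0,0,0,0,0,0,-0.6],[0,0,0,0,0,0,-0.6],[0,0,0,0,0,0,-0.6],[0,0,0,0,0,0,-0.6],[0,0,0,0,0,0,-0.6]]'
```

```text
clock: 10.65
eef_pos: [0.5639, -0.2584, 0.0486]
tool_rot: [0.0, 0.98, 0.201, 0.0]
contact_force: [0.2, 0.3, -2.3]
width: 0.0333
clock: 11.45
eef_pos: [0.5638, -0.2584, 0.0463]
tool_rot: [0.0, 0.98, 0.201, 0.0]
contact_force: [-1.8, 0.7, 2.6]
width: 0.0334
```

Force went from −2.3 to +2.6 N at the expected height (0.0463 against 0.0462), so the foot is on the floor. Releasing.

```bash
python3 -m crank '[[0,0,0,0,0,0,-0.2],[0,0,0,0,0,0,0],[0,0,0,0,0,0,0.3],[0,0,0,0,0,0,0.6],[0,0,0,0,0,0,1],[0,0,0,0,0,0,1],[0,0,0,0,0,0,1],[0,0,0,0,0,0,1]]'
python3 -m crank '[[0,0,-0.3,0,0,0,1],[0,0,-0.6,0,0,0,1],[0,0,-0.9,0,0,0,1],[0,0,-1,0,0,0,1],[0,0,-1,0,0,0,1],[0,0,-1,0,0,0,1],[0,0,-0.5,0,0,0,1],[0,0,0,0,0,0,1]]'
python3 -m crank '[[-0.5,-0.5,0,0,0,0,1],[-0.5,-1,0,0,0,0,1],[-0.5,-1,0,0,0,0,1],[-0.5,-1,0,0,0,0,1],[-0.3,-1,0,0,0,0,1],[0,-1,0,0,0,0,1],[0,-0.5,0,0,0,0,1],[0,0,0,0,0,0,1]]'
python3 - <<'E'
from h import *
c=cap("scene"); t=cap("top"); a=c["img"][120:250,110:290]; b=t["img"][100:215,360:530]
cv2.imwrite("pics/f.png",np.hstack([cv2.resize(i,(390,300),interpolation=2)[...,::-1] for i in(a,b)]))
for n,x in(("scene",c),("top",t)):
    P=cloud(x); d=np.hypot(P[...,0]-.564,P[...,1]+.259)
    for lo,hi in((.075,.1),(.023,.0275)):
        q=P[(d<(.03 if lo>.05 else .037))&(P[...,2]>lo)&(P[...,2]<hi)]; 
        if len(q): print(n,lo,len(q),np.median(q[:,2]),(q.max(0)+q.min(0))/2,np.ptp(q,axis=0))
print(bot.state()["contact_force"])
E
```

```text
clock: 12.25
eef_pos: [0.5637, -0.2584, 0.0461]
tool_rot: [0.0, 0.98, 0.201, 0.0]
contact_force: [-0.1, 0.5, -0.2]
width: 0.0873
clock: 13.05
eef_pos: [0.565, -0.2589, 0.2076]
tool_rot: [0.001, 0.98, 0.201, 0.002]
contact_force: [-0.3, 0.3, 0.4]
width: 0.0881
clock: 13.85
eef_pos: [0.4285, -0.1186, 0.2044]
tool_rot: [-0.0, 0.979, 0.202, -0.001]
contact_force: [1.2, -0.5, 0.2]
width: 0.0878
scene 0.075 185 0.08596999812150546 [ 0.56341207 -0.25774595  0.08238841] [0.03357264 0.03344795 0.01470441]
scene 0.023 178 0.025995603198557222 [ 0.56241004 -0.26161798  0.02525768] [0.06121554 0.06639309 0.00447436]
top 0.075 262 0.08647289850018144 [ 0.56372035 -0.25882637  0.08402564] [0.03338017 0.03261558 0.01799127]
top 0.023 187 0.02566040109477606 [ 0.56684529 -0.25984866  0.02528127] [0.05515448 0.058186   0.00437106]
[ 0.1854865   0.40034884 -0.92594278]
```

View pics/f.png

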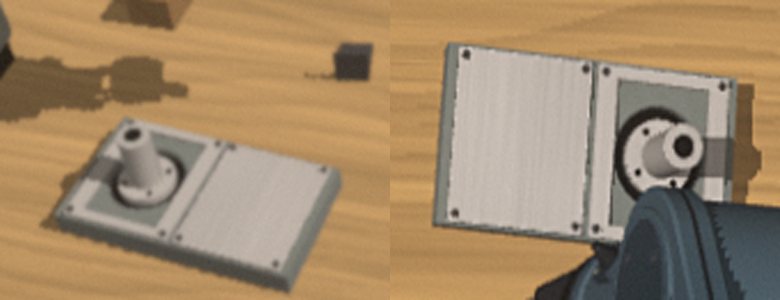

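Both views show the holder upright in the round bay with a dark gap round its foot: left picture (145,175), right picture (665,155). Its top reads 0.086 m, which is the floor (0.016) plus 0.070, and its foot 0.026 m.

```bash
python3 -c "
from cell import bot
print(bot.job_done())"
```

```text
the job is handed in; nothing more can be done
None
```

The blank plate covers the oblong bay, so I put the flanged aluminium tube holder in the open round bay, released it and handed the job in at about 14 s. I did not touch the cell holder or the blue look-alike.

**Last checks:**
- **Height:** both cameras put the holder's top at 0.086 m and the top of its foot at 0.026 m. Those are the heights expected if it sits flat on the 0.016 m floor.
- **Fit:** the holder stands upright, and the final pictures show a gap round its foot.
- **Contact:** it touched the floor at the expected height, with about 5 N change in force. The gripper was clear of everything when I handed in.

**Disagreement:** my estimates of the bay centre differed by about 4 mm in y, within the 10 mm of free space. No check failed.

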